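Lid, queue and lock the sample pots

ROBOT

A 7-joint arm with a two-finger parallel gripper is mounted at the origin on the work surface. World frame = base frame: x ahead of the robot, y to its left, z up, the work surface at z = 0. Lengths are in m, angles in degrees, forces in N, time in s.
With the tool pointing down it reaches from about 0.425 to 0.875 m from the base axis. Payload 4.7 kg.
Tool frame: the origin (TCP) lies on the centre line of the jaws, within the pads' length; the fingertips stand 17 mm ahead of it and the grasp point (between the pads) lies 2 mm behind it; z points along the fingers, y is the line along which they close (so a half turn about z gives the same grasp; the last joint's range is limited). The gripper opens to 87 mm and grips with 3 to 60 N. Pads are 19 mm wide; open, the fingers measure 117 mm over their backs; the gripper's body (75 mm by 190 mm) begins 51 mm behind the grasp point.
Start: joints at [68.36, 18.392, -4.016, 83.108, 1.295, 78.541, -3.26], TCP at [0.248, -0.601, 0.2] pointing down, gripper open.
Joint ranges: [-163.93, 163.93], [-17.29, 119.83], [-79.2, 71.16], [3.27, 140.29], [-89.18, 269.18], [5.43, 117.66], [-154.24, 154.24]. Speed limits (degrees/s): [147.25, 147.25, 180, 180, 180, 180, 180].

INTERFACE

Orientations are given as [roll, pitch, yaw] about the fixed x, y, z axes, in that order (R = Rz(yaw) Ry(pitch) Rx(roll)).
In Python, from cell import env, read_camera gives the robot as it stands.
- The arm moves only by the shell command python3 -m jog 'ROWS' [FORCE]. ROWS is JSON, a list of rows, each a list of 5 numbers: the opening, from 0 (shut) to 1 (fully open), then the shift along the tool's x, y, z each as a share of 0.02 m, from -1 to 1, then the turn about the tool's z as a share of 45 degrees, from -1 to 1. In form: [[gripper, x, y, z, yaw], ...]. A call has 1 to 12 rows; each row shifts and turns the commanded pose from where the row before left it, along the tool's axes as they then stand; what a row does not reach is not made up. A row lasts 1/12 s, in which the tool goes at most 41.7 mm and 7.16 degrees, less where a joint would pass 70% of its speed; a pose out of reach is approached as far as the arm can. A call with a number of a shift or a turn outside -1 to 1 is refused whole. A call with a gripper value outside its range is refused whole. The fingers move at their own pace and stop on an object; FORCE is the grip in N (left out, the last holds). Time passes only in rows, so rows that do not move let the fingers close. It gives the time, the measured TCP pose, the force, the opening and the grip force at its end, in the units of the state.
- env.get_obs(): the state, without advancing time (a new reading comes with each control period).
- read_camera(name): name is "side" or "top"; returns a dict with "color" (480x640x3 uint8, red, green, blue), "range_z" (480x640 float32, m along the optical axis (not along the pixel's ray), 0 where there is no reading), "mtx" (3x3 intrinsics, pixels), "world_from_camera" (4x4, takes a point from camera to world coordinates). Camera axes: x right, y down, z forward; pixel columns grow to the right and rows downward; lengths in m; the calibration is good to about 2 mm. A picture is of the moment at which its call begins.
- env.sign_off(): hands the job in; it is judged then, once.
The state is a dict: "time_s": time; "qpos": joint angles; "joint_velocities": joint speeds; "effort": joint torques, N m; "tool_pos": TCP position; "tool_rot": TCP orientation; "force": force on the tool from outside, world axes, zero at the start; "wrist_torque": the same for the moment, N m; "grip_width": finger opening in m; "grasp_force": force on a finger pad.
Only numpy, scipy, OpenCV 4.12 (cv2) and the standard library are available. Lean on these libraries where they do the work, as an engineer would, in place of code of your own. Each camera call takes 0.05 s, during which the arm holds its last target. There are 200 camera calls.

TASK

Get today's sample pots ready for the inspector: press the lid of every pot on the blue mat fully home, and only then slide that pot along the desk, upright and without picking it up, into the lane so that it stands wholly between the rails. When all the pots are in, swing the red gate shut across the mouth, and last of all put the lock pin fully down through the gate and the lug beneath it. Leave the other things on the desk alone.

Things in the scene. Friction and masses are not known exactly. Their poses are not given: they have to be found in the camera images.
- pot1: Round white ceramic sample pot with a green band, 56 mm across, body 50 mm high, about 160 g, loose; origin at the centre of its underside, z up. It carries an orange plug lid, 50 mm across. Sides are straight: it may be gripped across the body or pushed. None if this pot is absent today.
- lid1 (a joint): How far the orange lid of pot1 is pressed in (m): 0 stands 7 mm proud, 0.007 is fully home on the rim (hard stop). It starts between 0 and 0.003. It is a stiff sliding fit: about 5 N to move it, and it stays where it is left. The lid cannot come off. Its flat top is 65 mm above the pot's underside when fully proud, 58 mm when home.
- pot2: Round white ceramic sample pot with a green band, 56 mm across, body 50 mm high, about 160 g, loose; origin at the centre of its underside, z up. It carries an orange plug lid, 50 mm across. Sides are straight: it may be gripped across the body or pushed. None if this pot is absent today.
- lid2 (a joint): How far the orange lid of pot2 is pressed in (m): 0 stands 7 mm proud, 0.007 is fully home on the rim (hard stop). It starts between 0 and 0.003. It is a stiff sliding fit: about 5 N to move it, and it stays where it is left. The lid cannot come off. Its flat top is 65 mm above the pot's underside when fully proud, 58 mm when home.
- pot3: Round white ceramic sample pot with a green band, 56 mm across, body 50 mm high, about 160 g, loose; origin at the centre of its underside, z up. It carries an orange plug lid, 50 mm across. Sides are straight: it may be gripped across the body or pushed. None if this pot is absent today.
- lid3 (a joint): How far the orange lid of pot3 is pressed in (m): 0 stands 7 mm proud, 0.007 is fully home on the rim (hard stop). It starts between 0 and 0.003. It is a stiff sliding fit: about 5 N to move it, and it stays where it is left. The lid cannot come off. Its flat top is 65 mm above the pot's underside when fully proud, 58 mm when home.
- pot4: Round white ceramic sample pot with a green band, 56 mm across, body 50 mm high, about 160 g, loose; origin at the centre of its underside, z up. It carries an orange plug lid, 50 mm across. Sides are straight: it may be gripped across the body or pushed. None if this pot is absent today.
- lid4 (a joint): How far the orange lid of pot4 is pressed in (m): 0 stands 7 mm proud, 0.007 is fully home on the rim (hard stop). It starts between 0 and 0.003. It is a stiff sliding fit: about 5 N to move it, and it stays where it is left. The lid cannot come off. Its flat top is 65 mm above the pot's underside when fully proud, 58 mm when home.
- mat: Blue printed intake mat, 290 (x) x 270 (y) mm, under 2 mm, flush with the desk (no obstacle), with four yellow rings at (+-60, +-60) mm on which the pots start, a little off-centre. Fixed. Origin at its centre.
- lane: Fixed aluminium magazine lane without a floor: pots slide straight in over the desk. Origin on the desk, centre of the open mouth; own +y runs into the lane, x across it. Inside x -35 to 35, y 0 to 260 mm: four pots in single file; rails and end wall 10 mm high, 8 thick. Green spots at y = 48, 108, 168, 228 mm are only a guide. A 6 mm high foot runs out to x = +-85 mm beside the mouth (y 0 to 9).
- gate (a joint): Angle of the red gate bar (rad): 0 is shut across the mouth (hard stop); grows as it swings outward, to 2.8. Starts 2.2 to 2.7. Hinge: upright post 26 mm across, 21 high, at the lane's x = 70, y = -18 mm. At angle a the bar points from it along (-cos a, -sin a) in the lane's x, y. Stays where left (0.03 N m). Bar 14 mm wide, 22 to 32 mm above the desk.
- gate_knob (a point): Top centre of the black round upright knob on the gate, 16 mm across, 35 mm high, its top 67 mm above the desk; 70 mm from the hinge axis. To pinch from above or to push.
- gate_hole (a point): Centre of the upright hole in the 26 mm square tab at the gate's free end, at the tab's upper face, 32 mm above the desk; hole 11 mm across, through; 140 mm from the hinge axis.
- lug_hole (a point): Mouth of the upright 11 mm hole through the dark steel lug, a fixed 26 mm square block 20 mm high beside the lane's mouth (lane x = -70, y = -18 mm); 20 mm above the desk, open down to the desk. With the gate shut, the gate's hole lies straight above it.
- pin: Loose lock pin, about 45 g, standing upright in its parking block: steel shaft 8 mm across with a round tip, 28 mm long, under a yellow plastic head 18 mm across and 30 mm high to grip. Origin at the tip, z up along the pin to the head (head from z = 28 to 58 mm). Fully home in gate and lug the head rests on the gate and the tip is 4 mm above the desk.
- pin_block: Fixed grey parking block, 50 x 50 x 30 mm, with an 11 mm hole in its middle in which the pin stands, its head resting on the block's top. Origin at the centre of its underside.
- notes: yellow block of sticky notes, 76 x 76 x 12 mm; not part of the job, to be left alone. Origin at the centre of its underside.
- clip1: white moulded U-clip, 34 x 24 x 26 mm; not part of the job, to be left alone. Origin at the centre of its underside.
- clip2: white moulded U-clip, 34 x 24 x 26 mm; not part of the job, to be left alone. Origin at the centre of its underside.
- calculator: black desk calculator, 120 x 75 x 16 mm; not part of the job, to be left alone. Origin at the centre of its underside.
- mug: blue mug, 76 across, with a handle, height 85 mm; not part of the job, to be left alone. Origin at the centre of its underside.
- tin: flat yellow tin, 90 across, height 50 mm; not part of the job, to be left alone. Origin at the centre of its underside.

How it is judged (in metres and radians):
On the way, in this order (a step that is already met when the one before it is completed fails the run):
1. every pot stands in the lane with its lid home (y of pot1 in the frame of lane between 0.024 and 0.25 m and x of pot1 in the frame of lane between -0.016 and 0.016 m and angle between each of pot1, pot2, pot3, pot4's own z axis and vertical below 0.12 rad and value of joint each of lid1, lid2, lid3, lid4 above 0.0055 m and y of pot2 in the frame of lane between 0.024 and 0.25 m and x of pot2 in the frame of lane between -0.016 and 0.016 m and y of pot3 in the frame of lane between 0.024 and 0.25 m and x of pot3 in the frame of lane between -0.016 and 0.016 m and y of pot4 in the frame of lane between 0.024 and 0.25 m and x of pot4 in the frame of lane between -0.016 and 0.016 m), for 0.2 s.
2. the gate is shut across the mouth (value of joint gate below 0.06 rad), for 0.2 s.
3. the pin is fully down through gate and lug (value of joint gate below 0.06 rad and horizontal distance between pin and lug_hole below 0.006 m and z of pin in the frame of lane below 0.01 m and angle between pin's own z axis and vertical below 0.15 rad), for 0.2 s.
At the end, for the whole second after the job is handed in: Pots upright (0.12 rad), centres 24 to 250 mm past the lane's mouth and within 16 mm of its middle line, lids in at least 5.5 of 7 mm; gate under 0.06 rad; pin upright, tip within 6 mm of the lug hole's axis and under 10 mm above the desk; all at rest and released (all of step 1 and all of step 3 and linear speed of each of pot1, pot2, pot3, pot4, pin below 0.02 m/s); the robot touches nothing.
It fails at once if a pot was picked up off the desk (over 30 mm) (height (world z) of any of pot1, pot2, pot3, pot4 above 0.03 m).
It fails at once if a pot was put in the lane with its lid still proud ((y of pot1 in the frame of lane between 0.02 and 0.27 m and x of pot1 in the frame of lane between -0.03 and 0.03 m and value of joint lid1 below 0.005 m) or (y of pot2 in the frame of lane between 0.02 and 0.27 m and x of pot2 in the frame of lane between -0.03 and 0.03 m and value of joint lid2 below 0.005 m) or (y of pot3 in the frame of lane between 0.02 and 0.27 m and x of pot3 in the frame of lane between -0.03 and 0.03 m and value of joint lid3 below 0.005 m) or (y of pot4 in the frame of lane between 0.02 and 0.27 m and x of pot4 in the frame of lane between -0.03 and 0.03 m and value of joint lid4 below 0.005 m)).
It fails at once if a bystander was moved over 50 mm (distance of any of notes, clip1, clip2, calculator, mug, tin from where it was at the start of the episode above 0.05 m).
Of pot1, pot2, pot3, pot4 only 2 to 4 are there at a start; the rules pass over those that are not, and their reading is None.
At some moment in a run one of pot1, pot2, pot3, pot4 may be knocked a few centimetres aside while the robot is not near it.
It also fails if it takes over 210 s, if anything falls off the work surface, if the arm or the gripper's body presses on something with over 40 N, if the wrist force passes 120 N, or if a joint passes its speed limit or range.

## Working session

There is one attempt and no reset: what is moved stays moved. The work goes in short steps, Python scripts to look and compute and a shell command to move; the robot and the scene stay as the last step left them, time stands still between calls to the robot, and variables do not carry over. Pictures are saved under pics/ and viewed, at most 14 in all, crops included, and the job is handed in when it is done.

```bash
ls; mkdir -p pics
python3 - <<'E'
from cell import env, read_camera
import cv2, numpy as np
for n in("top","side"):
    d=read_camera(n); cv2.imwrite(f"pics/{n}0.png",d["color"][:,:,::-1]); np.savez(f"{n}0.npz",**d)
    print(n,d["mtx"].round(1).tolist(),d["world_from_camera"].round(3).tolist())
print(env.get_obs())
E
```

```text
pics
top [[540.4, 0.0, 329.8], [0.0, 540.4, 242.1], [0.0, 0.0, 1.0]] [[0.018, -0.996, 0.084, 0.442], [-1.0, -0.019, -0.01, -0.022], [0.012, -0.084, -0.996, 1.526], [0.0, 0.0, 0.0, 1.0]]
side [[484.2, 0.0, 322.7], [0.0, 484.2, 234.4], [0.0, 0.0, 1.0]] [[0.951, -0.155, 0.266, 0.245], [-0.308, -0.475, 0.824, -1.05], [-0.001, -0.866, -0.5, 0.7], [0.0, 0.0, 0.0, 1.0]]
{'time_s': 0.1, 'qpos': array([68.36004697, 18.43463352, -4.01695341, 83.16783513,  1.29568424,
       78.54198708, -3.26107203]), 'joint_velocities': array([-0.06554203, -0.17558112, -0.08564942, -0.15874226,  0.04923319,
        0.01658552,  0.05837203]), 'effort': array([-9.35311255e-04, -4.92572236e+01, -4.06119442e-01, -3.13399172e+01,
       -6.41707680e-02,  3.95422813e-02,  9.05928755e-05]), 'tool_pos': array([ 0.24795239, -0.60026277,  0.19857383]), 'tool_rot': array([-1.79900823e+02,  5.74580670e-03,  2.24499647e+01]), 'force': array([0.16594505, 0.80321572, 0.17649764]), 'wrist_torque': array([-0.01967071,  0.01006728, -0.00047948]), 'grasp_force': 0.0, 'grip_width': 0.08699583529602885}
```

View pics/top0.png

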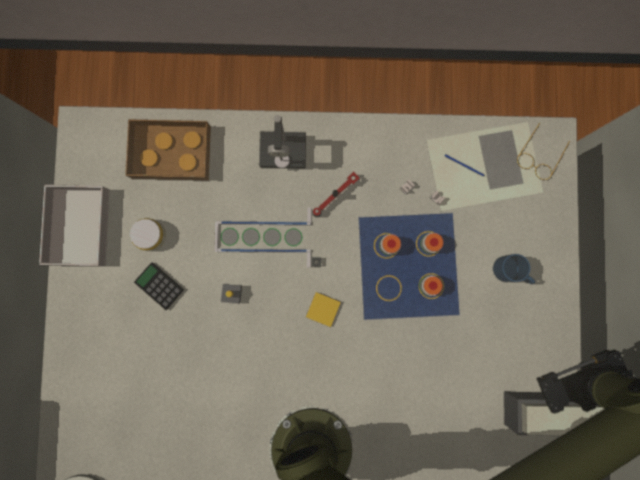

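View pics/side0.png

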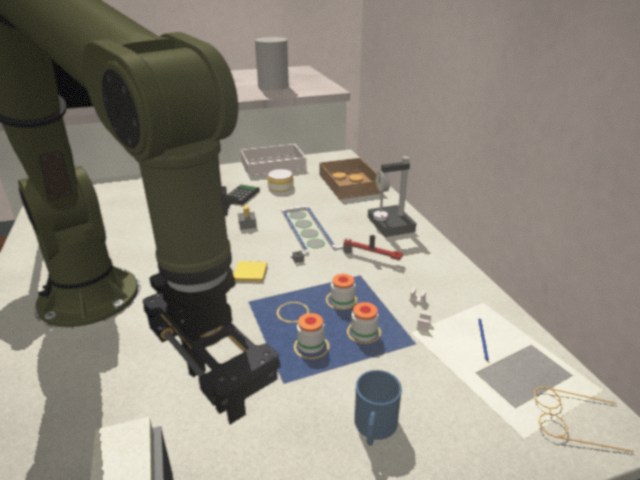

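```bash
cat > h.py <<'E'
import numpy as np, cv2
def ray(d,u,v,z):
    T=d["world_from_camera"];K=d["mtx"]
    r=T[:3,:3]@np.linalg.solve(K,[u,v,1.]);o=T[:3,3];return o+r*(z-o[2])/r[2]
def pt(d,u,v):
    z=d["range_z"][int(v),int(u)];T=d["world_from_camera"]
    return T[:3,:3]@(np.linalg.solve(d["mtx"],[u,v,1.])*z)+T[:3,3]
def blobs(m,lo=4):
    n,l,s,c=cv2.connectedComponentsWithStats(m.astype(np.uint8));return [(s[i][4],c[i],s[i][:4]) for i in range(1,n) if s[i][4]>=lo]
def hsv(d): return cv2.cvtColor(d["color"],cv2.COLOR_RGB2HSV)
def pots(d,zs=.061,lo=15):
    H=hsv(d);h,s,v=[H[:,:,i].astype(int) for i in range(3)]
    m=((h<14)|(h>172))&(s>130)&(v>120)
    return [(a,c,ray(d,*c,zs)) for a,c,b in blobs(m,lo)]
E
python3 - <<'E'
import numpy as np,cv2
from h import *
d=dict(np.load("top0.npz"));
c=d["color"][165:310,205:370,::-1]; cv2.imwrite("pics/crop1.png",cv2.resize(c,None,fx=4.8,fy=4,interpolation=cv2.INTER_CUBIC)[:, :])
for n in("top","side"):
    e=dict(np.load(n+"0.npz"))
    for a,c,p in pots(e): print(n,a,c.round(1),p.round(4), pt(e,*c).round(4))
H=hsv(d);h,s,v=[H[:,:,i].astype(int) for i in range(3)]
for (u,w) in [(230,237),(251,237),(272,237),(293,237)]: print(H[w,u],ray(d,u,w,0).round(3))
print(H[280,260],H[200,260])
m=(h>15)&(h<35)&(s>120); 
for a,c,b in blobs(m,4): print("yel",a,c.round(1),b,ray(d,*c,.058).round(4),pt(d,*c).round(3))
m=((h<8)|(h>172))&(s>130)
for a,c,b in blobs(m,4): print("red",a,c.round(1),b)
E
```

```text
top 247 [433.7 241.9] [ 0.5718 -0.3207  0.061 ] [ 0.5711 -0.3192  0.0682]
top 248 [391.2 243.4] [ 0.5653 -0.2047  0.061 ] [ 0.5652 -0.2045  0.0624]
top 247 [432.7 285.1] [ 0.4542 -0.3182  0.061 ] [ 0.4542 -0.3185  0.0593]
side 33 [360.4 245.1] [ 0.6596 -0.0787  0.061 ] [ 0.6807 -0.0293  0.0285]
side 85 [390.6 253. ] [ 0.7165 -0.1366  0.061 ] [ 0.7396 -0.0918  0.0297]
side 209 [342.9 280.5] [ 0.5645 -0.21    0.061 ] [ 0.5635 -0.2126  0.063 ]
side 299 [364.8 310.3] [ 0.5711 -0.3239  0.061 ] [ 0.571  -0.3241  0.0612]
side 316 [310.2 321.8] [ 0.4531 -0.3235  0.061 ] [ 0.453  -0.3238  0.0613]
[ 23  27 113] [0.58  0.245 0.   ]
[ 25  27 113] [0.581 0.185 0.   ]
[ 22  25 111] [0.582 0.126 0.   ]
[ 18  29 114] [0.583 0.067 0.   ]
[ 20  37 152] [ 23  36 149]
yel 4 [136.  121.2] [135 121   3   2] [0.8915 0.505  0.058 ] [0.896 0.51  0.044]
yel 8 [158.1 124.8] [156 123   4   4] [0.8829 0.4436 0.058 ] [0.893 0.454 0.024]
yel 7 [171. 123.] [170 122   3   3] [0.8886 0.4083 0.058 ] [0.896 0.415 0.035]
yel 4 [189.2 122.2] [188 122   3   2] [0.8918 0.358  0.058 ] [0.896 0.361 0.046]
yel 12 [147.6 126.4
[... 1638 characters left out ...]
67.5] [327 466   2   4] [-0.0298 -0.042   0.058 ] [ 0.046 -0.039  0.294]
yel 10 [319.2 472.1] [318 471   4   4] [-0.0419 -0.0203  0.058 ] [ 0.046 -0.021  0.324]
yel 5 [339.8 474.8] [339 473   2   4] [-0.048  -0.0747  0.058 ] [ 0.055 -0.064  0.367]
yel 4 [334.  475.8] [333 475   3   3] [-0.0506 -0.0595  0.058 ] [ 0.056 -0.051  0.375]
yel 5 [321.8 477.8] [321 477   3   3] [-0.0563 -0.0275  0.058 ] [ 0.048 -0.026  0.364]
yel 4 [303.8 478.8] [303 478   3   2] [-0.0594  0.0199  0.058 ] [0.029 0.012 0.316]
red 98 [348.5 181.9] [338 173  21  19]
red 75 [323.9 204.6] [314 196  20  19]
red 63 [391.1 243.2] [387 239   9   9]
red 61 [433.7 241.8] [430 238   9   9]
red 64 [432.7 285.1] [429 281   9   9]
```

View pics/crop1.png

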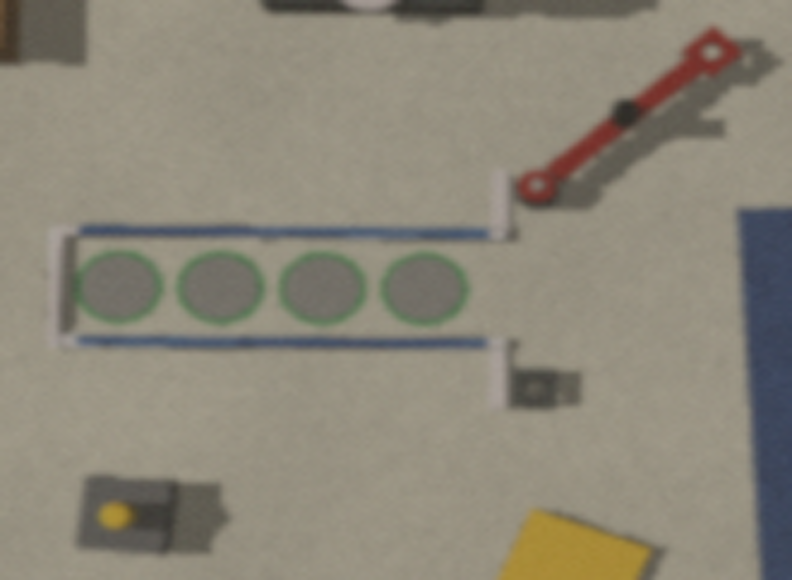

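Run:
```python
from h import *
d=dict(np.load("top0.npz"));e=dict(np.load("side0.npz"))
def cr(a,b,z): return ray(d,205+a/4.8-.4,165+b/4-.4,z)
s=[cr(x,y,0) for x,y in((119,287),(220,288),(322,288),(425,289))]
u=s[0]-s[3];yaw=np.arctan2(-u[0],u[1]);print("spots",np.round(s,4),"yaw",np.degrees(yaw),np.hypot(*u[:2]))
Y=u/np.linalg.norm(u);X=np.array([Y[1],-Y[0],0]);m=np.mean(s,0)-.138*Y
print("mouth",m,"hinge",m+.07*X-.018*Y,"lug",m-.07*X-.018*Y)
for n,a,b,z in(("hinge",537,186,.032),("lug",536,390,.02),("knob",626,112,.067),("hole",712,51,.032),("pin",115,515,.06),("block",127,515,.03)):print(n,cr(a,b,z).round(4))
H=hsv(e);h,S,v=[H[:,:,i].astype(int) for i in range(3)]
for a,c,b in blobs((h>15)&(h<35)&(S>120)&(v>90),8):
  if 235<c[0]<260 and 195<c[1]<235: print("pin side",a,c,b,ray(e,*c,.045))
```

```text
spots [[0.5819 0.2466 0.    ]
 [0.5823 0.1871 0.    ]
 [0.5835 0.127  0.    ]
 [0.5839 0.0663 0.    ]] yaw 0.6417216225531315 0.18035813107829798
mouth [0.5844494  0.01876916 0.        ] hinge [0.65464661 0.00155428 0.        ] lug [ 5.14655391e-01 -1.37089588e-05  0.00000000e+00]
hinge [0.6543 0.0011 0.032 ]
lug [ 0.5126 -0.001   0.02  ]
knob [ 0.7012 -0.049   0.067 ]
hole [ 0.7517 -0.0992  0.032 ]
pin [0.4221 0.2331 0.06  ]
block [0.4218 0.2315 0.03  ]
pin side 29 [245.86206897 210.75862069] [244 207   4   9] [0.42101224 0.23250276 0.045     ]
```

```bash
python3 -m jog '[[0,0,0,0,-0.15],[0,0,0,0,-0.15],[0,0,0,0,-0.15],[0,0,0,0,-0.15],[0,0,0,0,-0.15],[0,0,0,0,-0.15],[0,0,0,0,-0.15],[0,0,0,0,-0.15],[0,0,0,0,-0.15],[0,0,0,0,-0.15],[0,0,0,0,0],[0,0,0,0,0]]' 20
```

```text
time_s: 1.1
tool_pos: [0.248, -0.6005, 0.1991]
tool_rot: [-180.0, -0.0, 89.8]
force: [-0.5, -0.6, -0.2]
grip_width: 0.015
grasp_force: 0.0
```

```bash
python3 -m jog '[[0,1,0.86,0,0],[0,1,0.86,0,0],[0,1,0.86,0,0],[0,1,0.86,0,0],[0,1,0.86,0,0],[0,1,0.86,0,0],[0,1,0.86,0,0],[0,1,0.86,0,0],[0,1,0.86,0,0],[0,1,0.86,0,0],[0,1,0.86,0,0],[0,1,0.86,0,0]]' && python3 -m jog '[[0,1,0,0.8,0],[0,1,0,0.8,0],[0,0,0,0.8,0],[0,0,0,0.8,0],[0,0,0,0.8,0],[0,0,0,0.8,0],[0,0,0,0,0],[0,0,0,0,0]]'
```

```text
time_s: 2.1
tool_pos: [0.4554, -0.3599, 0.1995]
tool_rot: [-180.0, 0.0, 89.7]
force: [0.6, -0.4, 0.3]
grip_width: 0.0002
grasp_force: 0.0
time_s: 2.77
tool_pos: [0.4542, -0.3205, 0.103]
tool_rot: [-179.9, -0.1, 89.8]
force: [-0.2, -0.4, 0.5]
grip_width: 0.0003
grasp_force: 0.0
```

```bash
python3 -m jog '[[0,0,0,0.5,0],[0,0,0,0.5,0],[0,0,0,0.2,0],[0,0,0,0.15,0],[0,0,0,0.1,0],[0,0,0,0.1,0],[0,0,0,0,0],[0,0,0,0,0]]'; python3 -m jog '[[0,0,0,0.1,0],[0,0,0,0,0],[0,0,0,0,0]]'
```

```text
time_s: 3.43
tool_pos: [0.4549, -0.3211, 0.0727]
tool_rot: [180.0, 0.0, 89.9]
force: [-0.4, -0.1, 0.0]
grip_width: 0.0004
grasp_force: 0.0
time_s: 3.68
tool_pos: [0.4548, -0.321, 0.0706]
tool_rot: [-180.0, 0.0, 89.9]
force: [0.3, -0.3, 0.1]
grip_width: 0.0004
grasp_force: 0.0
```

Run:
```python
from h import *
from cell import env, read_camera
d=read_camera("side");cv2.imwrite("pics/s1.png",cv2.resize(d["color"][180:400,180:460,::-1],None,fx=2.5,fy=2.5))
for a,c,p in pots(d): print(a,c,p.round(3),pt(d,*c).round(3))
```

```text
27 [360.37037037 244.81481481] [ 0.66  -0.077  0.061] [ 0.68 -0.03  0.03]
67 [390.68656716 252.70149254] [ 0.717 -0.136  0.061] [ 0.741 -0.089  0.029]
152 [343.79605263 282.28947368] [ 0.564 -0.217  0.061] [ 0.563 -0.219  0.062]
302 [364.7218543  310.36754967] [ 0.571 -0.324  0.061] [ 0.57  -0.327  0.064]
320 [310.05625 321.7125 ] [ 0.453 -0.323  0.061] [ 0.453 -0.324  0.062]
```

View pics/s1.png

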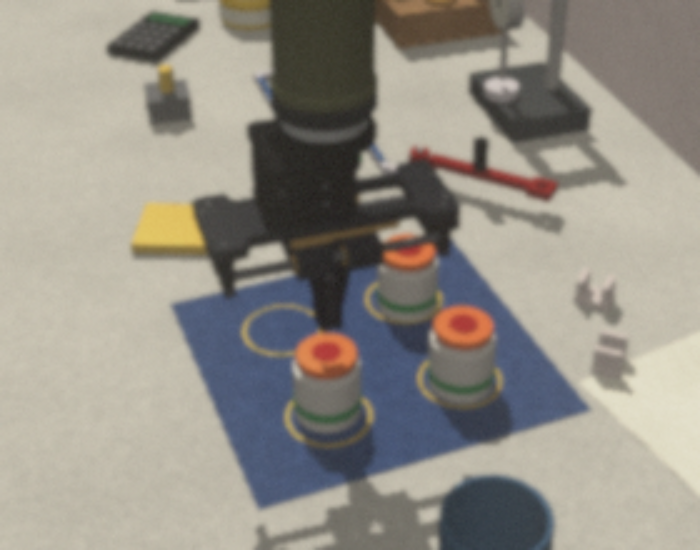

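Run:
```python
from h import *
from cell import env, read_camera
d=read_camera("side");o=env.get_obs();print(o["tool_pos"],o["qpos"])
for v in(300,304,308,310,312): print(v,d["color"][v,311],pt(d,311,v).round(4))
c=d
g=cv2.cvtColor(d["color"],cv2.COLOR_RGB2GRAY)
T=d["world_from_camera"];K=d["mtx"]
for p in (o["tool_pos"],o["tool_pos"]-[0,0,.017]):
  q=K@(T[:3,:3].T@(p-T[:3,3]));print(q[:2]/q[2])
t=read_camera("top");cv2.imwrite("pics/t1.png",cv2.resize(t["color"][190:340,330:500,::-1],None,fx=4,fy=4))
```

```text
[ 0.45488431 -0.32099394  0.07065488] [ 54.2161996   14.56041639 -24.62587454 104.62093916   6.80529396
  62.25041282  27.06202941]
300 [43 40 38] [ 0.4531 -0.3318  0.122 ]
304 [41 36 37] [ 0.4535 -0.3301  0.1108]
308 [45 43 41] [ 0.4533 -0.3304  0.1013]
310 [45 43 46] [ 0.4534 -0.3297  0.0958]
312 [103  79  77] [ 4.843e-01 -2.226e-01  2.000e-04]
[310.61782441 317.09097585]
[310.73172342 323.65255022]
```

View pics/t1.png

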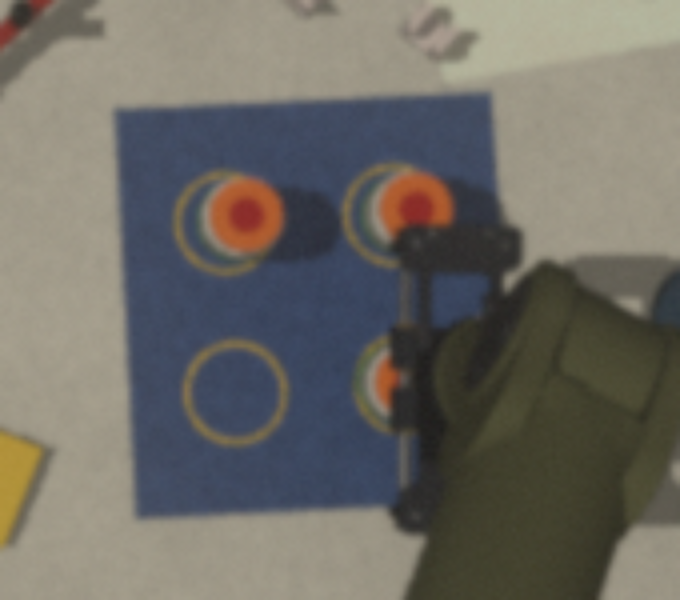

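```bash
python3 - <<'E'
from h import *
d=None
from cell import read_camera
d=read_camera("side");R=d["range_z"]
# height map of dark gripper pixels around
for u,v in((272,290),(272,294),(272,297),(311,309),(356,272),(356,278)): print(u,v,d["color"][v,u],pt(d,u,v).round(3))
E
python3 -m jog '[[0,0,0,0.25,0],[0,0,0,0.25,0],[0,0,0,0,0],[0,0,0,0,0]]'
```

```text
272 290 [48 47 43] [ 0.373 -0.359  0.183]
272 294 [58 56 53] [ 0.373 -0.359  0.174]
272 297 [58 58 61] [ 0.372 -0.362  0.17 ]
311 309 [44 41 44] [ 0.452 -0.333  0.101]
356 272 [43 41 36] [ 0.534 -0.358  0.187]
356 278 [45 41 40] [ 0.534 -0.358  0.174]
time_s: 4.22
tool_pos: [0.4544, -0.3207, 0.0598]
tool_rot: [-179.9, -0.0, 90.0]
force: [-0.4, -0.0, -0.1]
grip_width: 0.0002
grasp_force: 0.0
```

```bash
python3 - <<'E'
from h import *
from cell import read_camera,env
d=read_camera("side");print(env.get_obs()["tool_pos"])
for v in range(300,322,2): print(v,d["color"][v,311],pt(d,311,v).round(3))
E
python3 -m jog '[[0,0,0,0.25,0],[0,0,0,0.25,0],[0,0,0,0,0],[0,0,0,0,0]]'
```

```text
[ 0.454648   -0.32080061  0.06020697]
300 [39 36 36] [ 0.453 -0.333  0.123]
302 [39 37 40] [ 0.454 -0.329  0.115]
304 [39 35 33] [ 0.455 -0.327  0.108]
306 [43 39 39] [ 0.453 -0.332  0.107]
308 [40 37 38] [ 0.453 -0.33   0.101]
310 [39 36 38] [ 0.453 -0.33   0.096]
312 [37 35 34] [ 0.453 -0.33   0.091]
314 [53 39 39] [ 0.453 -0.331  0.087]
316 [130  63  48] [ 0.459 -0.309  0.063]
318 [175  64  59] [ 0.458 -0.314  0.062]
320 [175  62  59] [ 0.456 -0.321  0.063]
time_s: 4.6
tool_pos: [0.4545, -0.3207, 0.05]
tool_rot: [-180.0, -0.0, 90.0]
force: [0.4, -0.2, 0.1]
grip_width: 0.0005
grasp_force: 0.0
```

```bash
python3 -m jog '[[0,0,0,0.25,0],[0,0,0,0.2,0],[0,0,0,0,0],[0,0,0,0,0]]'; python3 -m jog '[[0,0,0,0.1,0],[0,0,0,0.1,0],[0,0,0,0,0],[0,0,0,0,0]]';python3 -m jog '[[0,0,0,0.1,0],[0,0,0,0,0],[0,0,0,0,0]]'
```

```text
time_s: 4.93
tool_pos: [0.4545, -0.3208, 0.0411]
tool_rot: [-180.0, -0.0, 90.0]
force: [0.7, 0.3, 0.7]
grip_width: 0.0007
grasp_force: 0.0
time_s: 5.27
tool_pos: [0.4552, -0.3212, 0.0379]
tool_rot: [180.0, 0.0, 90.0]
force: [0.6, 0.2, 3.1]
grip_width: 0.0004
grasp_force: 1.1
time_s: 5.52
tool_pos: [0.4552, -0.3212, 0.0358]
tool_rot: [180.0, 0.0, 89.9]
force: [-0.6, 0.8, 3.8]
grip_width: 0.0004
grasp_force: 1.8
```

Contact, 42 mm of height offset in the reported TCP confirmed. Press on to the stop.

```bash
python3 -m jog '[[0,0,0,0.1,0],[0,0,0,0,0],[0,0,0,0,0]]'; python3 -m jog '[[0,0,0,0.1,0],[0,0,0,0,0],[0,0,0,0,0]]';python3 -m jog '[[0,0,0,0.1,0],[0,0,0,0,0],[0,0,0,0,0]]'
```

```text
time_s: 5.77
tool_pos: [0.4552, -0.3212, 0.0353]
tool_rot: [180.0, 0.1, 89.9]
force: [-3.1, 2.4, 14.4]
grip_width: 0.0003
grasp_force: 6.9
time_s: 6.02
tool_pos: [0.4554, -0.3214, 0.0352]
tool_rot: [180.0, 0.1, 90.0]
force: [-6.7, 4.0, 25.0]
grip_width: 0.0007
grasp_force: 12.7
time_s: 6.27
tool_pos: [0.4555, -0.3215, 0.0351]
tool_rot: [-180.0, 0.1, 89.9]
force: [-11.1, 5.8, 37.5]
grip_width: 0.0005
grasp_force: 18.5
```

```bash
python3 -m jog '[[0,0,0,0.1,0],[0,0,0,0,0],[0,0,0,0,0]]'
```

```text
time_s: 6.52
tool_pos: [0.4557, -0.3217, 0.035]
tool_rot: [-180.0, 0.2, 89.9]
force: [-15.4, 10.1, 48.5]
grip_width: 0.0004
grasp_force: 24.3
```

```bash
python3 -m jog '[[0,0,0,-0.6,0],[0,0,0,-0.9,0],[0,0,0.8,0,0],[0,0,1,0,0],[0,0,1,0,0],[0,0,1,0,0],[0,0,1,0,0],[0,0,1,0,0],[0,0,0,0.7,0],[0,0,0,0.3,0],[0,0,0,0,0],[0,0,0,0,0]]'
python3 - <<'E'
from h import *
from cell import read_camera,env
d=read_camera("side")
for a,c,p in pots(d): print(a,c,p.round(3),pt(d,*c).round(3))
E
```

```text
time_s: 7.52
tool_pos: [0.569, -0.3209, 0.0363]
tool_rot: [-179.8, -0.0, 89.9]
force: [0.1, -1.1, -0.6]
grip_width: 0.0006
grasp_force: 0.0
55 [344.38181818 284.25454545] [ 0.563 -0.225  0.061] [ 0.562 -0.226  0.062]
185 [364.88108108 314.11891892] [ 0.567 -0.335  0.061] [ 0.569 -0.331  0.057]
316 [310.25316456 323.45886076] [ 0.452 -0.328  0.061] [ 0.453 -0.323  0.056]
```

```bash
python3 -m jog '[[0,0,0,0.1,0],[0,0,0,0.1,0],[0,0,0,0,0],[0,0,0,0,0]]'; python3 -m jog '[[0,0,0,0.1,0],[0,0,0,0.1,0],[0,0,0,0,0],[0,0,0,0,0]]'
python3 - <<'E'
from h import *
from cell import read_camera,env
d=read_camera("side");o=env.get_obs()
T=d["world_from_camera"]
q=d["mtx"]@(T[:3,:3].T@(o["tool_pos"]+[0,-.0095,.023]-T[:3,3]));u,v=(q[:2]/q[2]).astype(int);print(u,v)
for w in range(v-14,v+8,2): print(w,d["color"][w,u],pt(d,u,w).round(3))
E
```

```text
time_s: 7.9
tool_pos: [0.5693, -0.3217, 0.0354]
tool_rot: [-179.9, 0.1, 89.9]
force: [-4.2, 2.2, 11.6]
grip_width: 0.0004
grasp_force: 5.8
time_s: 8.23
tool_pos: [0.5695, -0.3219, 0.0353]
tool_rot: [-179.9, 0.1, 89.9]
force: [-11.9, 5.4, 29.5]
grip_width: 0.0005
grasp_force: 14.7
365 313
299 [41 39 39] [ 0.567 -0.332  0.098]
301 [41 39 37] [ 0.567 -0.331  0.092]
303 [42 41 40] [ 0.567 -0.332  0.088]
305 [40 37 36] [ 0.568 -0.331  0.081]
307 [42 41 39] [ 0.569 -0.33   0.075]
309 [43 41 42] [ 0.568 -0.332  0.072]
311 [41 39 38] [ 0.245 -1.05   0.7  ]
313 [55 37 39] [ 0.568 -0.332  0.061]
315 [108  57  43] [ 0.567 -0.335  0.058]
317 [131  74  50] [ 0.567 -0.337  0.055]
319 [134  73  50] [ 0.563 -0.346  0.058]
```

```bash
python3 -m jog '[[0,0,0,-0.6,0],[0,0,0,-0.9,0],[0,0.7,-0.25,0,0],[0,1,0,0,0],[0,1,0,0,0],[0,1,0,0,0],[0,1,0,0,0],[0,1,0,0,0],[0,0,0,0.7,0],[0,0,0,0.3,0],[0,0,0,0,0],[0,0,0,0,0]]';  python3 -m jog '[[0,0,0,0.15,0],[0,0,0,0.15,0],[0,0,0,0,0],[0,0,0,0,0]]'; python3 -m jog '[[0,0,0,0.1,0],[0,0,0,0,0],[0,0,0,0,0]]'
```

```text
time_s: 9.28
tool_pos: [0.565, -0.2083, 0.0391]
tool_rot: [-179.9, 0.0, 89.9]
force: [-0.1, 0.5, 0.3]
grip_width: 0.0006
grasp_force: 0.0
time_s: 9.62
tool_pos: [0.5659, -0.2089, 0.0354]
tool_rot: [180.0, 0.1, 89.8]
force: [-4.0, 0.3, 10.7]
grip_width: 0.0006
grasp_force: 5.2
time_s: 9.87
tool_pos: [0.5661, -0.209, 0.0353]
tool_rot: [180.0, 0.2, 89.8]
force: [-7.9, 1.4, 20.4]
grip_width: 0.0006
grasp_force: 10.4
```

```bash
python3 -m jog '[[0,0,0,-0.6,0],[1,0,0,-0.9,0],[1,0,0,0,0],[1,0,0,0,0],[1,0,0,0,0],[1,0,0,0,0],[1,0,0,0,0],[1,0,0,0,0],[1,0,0,0,0],[1,0,0,0,0]]' 15
python3 - <<'E'
from h import *
from cell import read_camera,env
for n in("top","side"):
  d=read_camera(n)
  for a,c,p in pots(d,.0585): print(n,a,c,p.round(3),pt(d,*c).round(3))
E
```

```text
time_s: 10.7
tool_pos: [0.5658, -0.207, 0.0612]
tool_rot: [-180.0, -0.0, 90.0]
force: [-0.2, 0.4, -0.1]
grip_width: 0.0527
grasp_force: 0.0
top 102 [109.52941176  77.34313725] [1.015 0.584 0.058] [ 1.328  0.916 -0.744]
top 131 [215.70229008  80.70992366] [1.012 0.289 0.058] [ 1.325  0.46  -0.75 ]
top 129 [321.41085271  83.58914729] [ 1.01  -0.006  0.058] [ 1.325  0.003 -0.756]
top 129 [426.79069767  87.09302326] [ 1.007 -0.301  0.058] [ 1.318 -0.455 -0.753]
top 66 [531.33333333  81.18181818] [ 1.03  -0.595  0.058] [ 1.352 -0.909 -0.745]
top 52 [291.88461538  99.76923077] [0.962 0.075 0.058] [ 1.249  0.13  -0.754]
top 50 [185.62  99.8 ] [0.955 0.37  0.058] [ 0.442 -0.022  1.526]
top 29 [252.10344828 100.65517241] [0.957 0.186 0.058] [ 1.24   0.301 -0.749]
top 23 [ 78.95652174 100.60869565] [0.946 0.665 0.058] [ 1.228  1.048 -0.76 ]
top 49 [397.57142857 105.81632653] [ 0.951 -0.219  0.058] [ 1.233 -0.329 -0.756]
top 23 [358.13043478 106.60869565] [ 0.946 -0.109  0.058] [ 1.22  -0.157 -0.738]
top 29 [502.96551724 109.34482759] [ 0.947 -0.514  0.058] [ 1.225 -0.785 -0.748]
top 82 [348.30487805 181.69512195] [ 0.734 -0.085  0.058] [ 0.739 -0.086  0.03 ]
top 48 [325.875      202.29166667] [ 0.675 -0.025  0.058] [ 0.68  -0.025  0.031]
top 99 [436.96969697 286.45454545] [ 0.451 -0.33   0.058] [ 0.451 -0.329  0.063]
side 61 [391.01639344 252.62295082] [ 0.72  -0.132  0.058] [ 0.742 -0.09   0.029]
side 219 [342.6803653  282.19178082] [ 0.563 -0.213  0.058] [ 0.563 -0.212  0.058]
side 177 [365.30508475 313.62146893] [ 0.569 -0.331  0.058] [ 0.57  -0.33   0.057]
side 308 [310.08441558 323.5       ] [ 0.452 -0.326  0.058] [ 0.452 -0.325  0.058]
```

```bash
python3 -m jog '[[1,0,-0.05,0,0],[1,0,0,0,0],[1,0,0,0,0],[1,0,0,0,0],[1,0,0,0,0],[1,0,0,0,0],[1,0,0,0,0]]'; python3 -m jog '[[1,0,0,0.5,0],[1,0,0,0.5,0],[1,0,0,0.5,0],[1,0,0,0.5,0],[1,0,0,0.5,0],[1,0,0,0.5,0],[1,0,0,0.3,0],[1,0,0,0,0],[1,0,0,0,0]]'
```

```text
time_s: 11.38
tool_pos: [0.5649, -0.2071, 0.0616]
tool_rot: [180.0, 0.0, 89.9]
force: [-1.1, -0.1, 0.5]
grip_width: 0.0869
grasp_force: 0.0
time_s: 12.13
tool_pos: [0.5648, -0.2069, -0.0049]
tool_rot: [-180.0, -0.0, 90.0]
force: [1.0, -0.6, 0.7]
grip_width: 0.0872
grasp_force: 0.0
```

```bash
python3 -m jog '[[0,0,0,0,0],[0,0,0,0,0],[0,0,0,0,0],[0,0,0,0,0],[0,0,0,0,0],[0,0,0,0,0],[0,0,0,0,0],[0,0,0,0,0]]' 20; python3 -m jog '[[0,0.3,0.3,0,0],[0,0.6,0.3,0,0],[0,0.7,0.3,0,0],[0,0.7,0,0,0],[0,0.7,0,0,0],[0,0.7,0,0,0],[0,0.7,0,0,0],[0,0.7,0,0,0],[0,0.5,0,0,0],[0,0.2,0,0,0],[0,0,0,0,0],[0,0,0,0,0]]'
```

```text
time_s: 12.8
tool_pos: [0.5651, -0.2071, -0.0042]
tool_rot: [180.0, 0.0, 89.9]
force: [-0.3, -0.3, 3.1]
grip_width: 0.0558
grasp_force: 20.0
time_s: 13.8
tool_pos: [0.5831, -0.0883, -0.0042]
tool_rot: [-180.0, -0.2, 90.0]
force: [-2.4, 4.5, 4.5]
grip_width: 0.0559
grasp_force: 20.0
```

Run:
```python
from h import *
from cell import read_camera,env
d=read_camera("side");cv2.imwrite("pics/s2.png",cv2.resize(d["color"][180:400,180:460,::-1],None,fx=2.5,fy=2.5))
for a,c,p in pots(d,.0585): print(a,c,p.round(3),pt(d,*c).round(3))
```

```text
175 [333.06857143 254.20571429] [ 0.581 -0.094  0.058] [ 0.581 -0.094  0.058]
60 [390.66666667 252.53333333] [ 0.719 -0.131  0.058] [ 0.741 -0.089  0.029]
159 [364.54716981 314.01886792] [ 0.567 -0.332  0.058] [ 0.568 -0.331  0.058]
320 [310.25 323.4 ] [ 0.453 -0.325  0.058] [ 0.454 -0.322  0.055]
```

View pics/s2.png

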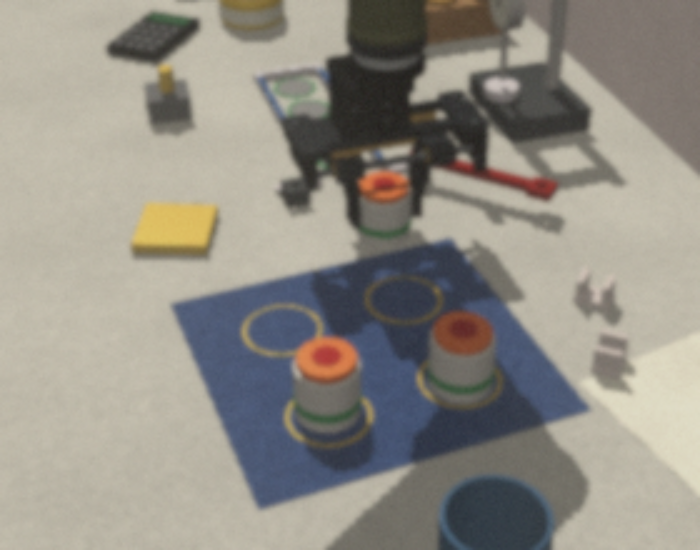

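```bash
python3 -m jog '[[0,0.4,0.05,0,0],[0,0.7,0,0,0],[0,0.7,0,0,0],[0,0.7,0,0,0],[0,0.7,0,0,0],[0,0.7,0,0,0],[0,0.7,0,0,0],[0,0.7,0,0,0],[0,0.7,0,0,0],[0,0.7,0,0,0],[0,0.5,0,0,0],[0,0.2,0,0,0]]'; python3 -m jog '[[0,0.4,0,0,0],[0,0.7,-0.05,0,0],[0,0.7,0,0,0],[0,0.7,0,0,0],[0,0.7,-0.05,0,0],[0,0.7,0,0,0],[0,0.7,0,0,0],[0,0.7,0,0,0],[0,0.7,0,0,0],[0,0.7,0,0,0],[0,0.5,0,0,0],[0,0.2,0,0,0]]'
```

```text
time_s: 14.85
tool_pos: [0.5845, 0.0571, -0.0042]
tool_rot: [180.0, 0.0, 90.0]
force: [-0.2, -4.2, 6.5]
grip_width: 0.0555
grasp_force: 20.0
time_s: 15.85
tool_pos: [0.5826, 0.2046, -0.0042]
tool_rot: [180.0, 0.1, 90.0]
force: [-0.7, -6.1, 9.3]
grip_width: 0.0555
grasp_force: 20.0
```

```bash
python3 -m jog '[[0,0.5,0,0,0],[0,0.6,0,0,0],[0,0.4,0,0,0],[0,0,0,0,0],[1,0,0,0,0],[1,0,0,0,0],[1,0,0,0,0],[1,0,0,0,0],[1,0,0,0,0],[1,0,0,0,0]]'; python3 -m jog '[[1,0,0,-0.4,0],[1,0,0,-0.8,0],[1,0,0,-0.8,0],[1,0,0,-0.8,0],[1,0,0,-0.8,0],[1,0,0,-0.4,0],[1,-1,0,0,0],[1,-1,0,0,0],[1,-1,0,0,0],[1,-1,0,0,0],[1,-1,0,0,0],[1,-1,0,0,0]]'
```

```text
time_s: 16.68
tool_pos: [0.5821, 0.2347, -0.0048]
tool_rot: [-180.0, 0.0, 89.9]
force: [-0.6, 0.2, -0.2]
grip_width: 0.084
grasp_force: 0.0
time_s: 17.68
tool_pos: [0.582, 0.1139, 0.0756]
tool_rot: [-180.0, 0.0, 90.0]
force: [0.5, -0.1, -0.2]
grip_width: 0.0872
grasp_force: 0.0
```

Run:
```python
from h import *
from cell import read_camera,env
for n in("top","side"):
  d=read_camera(n)
  for a,c,p in pots(d,.0585):
     if p[0]<.7 and .02<pt(d,*c)[2]<.08: print(n,a,c,p.round(3),pt(d,*c).round(3))
```

```text
top 33 [328.45454545 200.03030303] [ 0.682 -0.032  0.058] [ 0.686 -0.032  0.03 ]
top 224 [228.29017857 234.25446429] [0.582 0.239 0.058] [0.582 0.239 0.06 ]
top 171 [435.16374269 240.87134503] [ 0.575 -0.325  0.058] [ 0.575 -0.324  0.062]
side 65 [300.07692308 200.06153846] [0.586 0.225 0.058] [0.586 0.227 0.058]
side 210 [366.3047619  313.84285714] [ 0.571 -0.333  0.058] [ 0.572 -0.33   0.056]
side 76 [308.92105263 325.65789474] [ 0.448 -0.331  0.058] [ 0.449 -0.329  0.057]
```

```bash
python3 -m jog '[[1,-1,-0.05,0,0],[1,-1,-0.05,0,0],[1,-1,-0.05,0,0],[1,-1,-0.05,0,0],[1,-1,-0.05,0,0],[1,-1,-0.05,0,0],[1,-1,-0.05,0,0],[1,-1,-0.05,0,0],[1,-1,-0.05,0,0],[1,-1,-0.05,0,0],[1,-1,-0.05,0,0],[1,-1,0,0,0]]'; python3 -m jog '[[1,-1,0,0,0],[1,-1,0,0,0],[1,-1,0,0,0],[1,-1,0,0,0],[1,-1,0,0,0],[1,-1,0,0,0],[1,-1,0,0,0],[1,-0.6,0,0,0],[1,-0.5,0,0,0],[1,-0.2,0,0,0],[1,0,0,0,0],[1,0,0,0,0]]'
python3 - <<'E'
from h import *
from cell import read_camera,env
for n in("top","side"):
  d=read_camera(n)
  for a,c,p in pots(d,.0585):
     if p[0]<.7 and .02<pt(d,*c)[2]<.08: print(n,a,c,p.round(3),pt(d,*c).round(3))
E
```

```text
time_s: 18.78
tool_pos: [0.5711, -0.1247, 0.0757]
tool_rot: [180.0, -0.0, 90.0]
force: [0.6, -0.2, 0.4]
grip_width: 0.0872
grasp_force: 0.0
time_s: 19.78
tool_pos: [0.5712, -0.2896, 0.0755]
tool_rot: [180.0, -0.1, 90.0]
force: [1.0, 0.8, 0.3]
grip_width: 0.0871
grasp_force: 0.0
top 49 [326.18367347 202.10204082] [ 0.676 -0.025  0.058] [ 0.68  -0.025  0.032]
top 242 [228.96694215 233.98347107] [0.583 0.238 0.058] [0.583 0.237 0.062]
side 86 [298.3372093  200.09302326] [0.581 0.227 0.058] [0.583 0.236 0.054]
side 292 [364.78082192 312.49315068] [ 0.57  -0.328  0.058] [ 0.571 -0.326  0.057]
side 317 [310.20504732 323.41009464] [ 0.453 -0.325  0.058] [ 0.453 -0.323  0.056]
```

```bash
python3 -m jog '[[1,-0.8,0,0,0],[1,-0.8,0,0,0],[1,0,0,0.6,0],[1,0,0,0.6,0],[1,0,0,0.6,0],[1,0,0,0.6,0],[1,0,0,0.6,0],[1,0,0,0.6,0],[1,0,0,0.4,0],[1,0,0,0,0],[1,0,0,0,0]]' 20; python3 -m jog '[[0,0,0,0,0],[0,0,0,0,0],[0,0,0,0,0],[0,0,0,0,0],[0,0,0,0,0],[0,0,0,0,0],[0,0,0,0,0],[0,0,0,0,0]]' 20
```

```text
time_s: 20.8
tool_pos: [0.5706, -0.3227, -0.0051]
tool_rot: [-179.9, -0.0, 90.0]
force: [-0.9, -0.0, 0.4]
grip_width: 0.087
grasp_force: 0.0
time_s: 21.47
tool_pos: [0.5711, -0.3232, -0.0041]
tool_rot: [180.0, 0.0, 89.9]
force: [0.6, -0.7, 1.7]
grip_width: 0.0554
grasp_force: 20.0
```

```bash
python3 -m jog '[[0,0.4,0.2,0,0],[0,0.9,0.2,0,0],[0,0.9,0.25,0,0],[0,0.9,0,0,0],[0,0.9,0,0,0],[0,0.9,0,0,0],[0,0.9,0,0,0],[0,0.9,0,0,0],[0,0.9,0,0,0],[0,0.9,0,0,0],[0,0.9,0,0,0],[0,0.4,0,0,0]]'; python3 -m jog '[[0,0.4,0,0,0],[0,0.9,0,0,0],[0,0.9,0,0,0],[0,0.9,0,0,0],[0,0.9,0,0,0],[0,0.9,0,0,0],[0,0.9,0,0,0],[0,0.9,0,0,0],[0,0.9,0,0,0],[0,0.9,0,0,0],[0,0.9,0,0,0],[0,0.4,0,0,0]]';  python3 -m jog '[[0,0.5,0,0,0],[0,0.8,0,0,0],[0,0.8,0,0,0],[0,0.8,0,0,0],[0,0.8,0,0,0],[0,0.6,0,0,0],[0,0.3,0,0,0],[0,0,0,0,0],[0,0,0,0,0]]'
```

```text
time_s: 22.47
tool_pos: [0.5844, -0.1239, -0.0041]
tool_rot: [180.0, -0.0, 90.1]
force: [-0.3, -1.9, 2.3]
grip_width: 0.0553
grasp_force: 20.0
time_s: 23.47
tool_pos: [0.5843, 0.0707, -0.0041]
tool_rot: [180.0, -0.0, 90.0]
force: [-0.0, -3.2, 4.6]
grip_width: 0.0554
grasp_force: 20.0
time_s: 24.22
tool_pos: [0.5846, 0.1625, -0.0041]
tool_rot: [180.0, -0.1, 90.0]
force: [-0.4, 2.2, 5.0]
grip_width: 0.0555
grasp_force: 20.0
```

Release, lift, go to C at (0.4535, -0.321).

```bash
python3 -m jog '[[1,0,0,0,0],[1,0,0,0,0],[1,0,0,0,0],[1,0,0,0,0],[1,0,0,0,0],[1,0,0,0,0],[1,0,0,0,0],[1,0,0,-0.5,0],[1,0,0,-1,0],[1,0,0,-1,0],[1,0,0,-1,0],[1,0,0,-0.5,0]]'; python3 -m jog '[[1,-1,-0.55,0,0],[1,-1,-0.55,0,0],[1,-1,-0.55,0,0],[1,-1,-0.55,0,0],[1,-1,-0.55,0,0],[1,-1,-0.55,0,0],[1,-1,-0.55,0,0],[1,-1,-0.55,0,0],[1,-1,-0.55,0,0],[1,-1,-0.55,0,0],[1,-1,-0.55,0,0],[1,-1,-0.55,0,0]]'; python3 -m jog '[[1,-1,0,0,0],[1,-1,0,0,0],[1,-1,0,0,0],[1,-1,0,0,0],[1,-1,0,0,0],[1,-1,0,0,0],[1,-1,0,0,0],[1,-1,0,0,0],[1,-1,0,0,0],[1,-0.5,0,0,0],[1,0,0,0,0],[1,0,0,0,0]]'
python3 - <<'E'
from h import *
from cell import read_camera,env
for n in("top","side"):
  d=read_camera(n)
  for a,c,p in pots(d,.0585):
     if p[0]<.7 and .02<pt(d,*c)[2]<.08: print(n,a,c,p.round(3),pt(d,*c).round(3))
E
```

```text
time_s: 25.22
tool_pos: [0.5858, 0.1616, 0.079]
tool_rot: [179.8, -0.0, 90.0]
force: [-0.0, 0.6, 0.3]
grip_width: 0.0867
grasp_force: 0.0
time_s: 26.22
tool_pos: [0.4514, -0.0798, 0.0758]
tool_rot: [180.0, 0.0, 90.0]
force: [1.0, -0.1, -0.2]
grip_width: 0.087
grasp_force: 0.0
time_s: 27.22
tool_pos: [0.4518, -0.2683, 0.0755]
tool_rot: [-180.0, -0.1, 89.9]
force: [0.1, 0.8, -0.3]
grip_width: 0.0868
grasp_force: 0.0
top 48 [326.04166667 202.1875    ] [ 0.676 -0.025  0.058] [ 0.68  -0.025  0.03 ]
top 241 [228.93775934 233.9626556 ] [0.583 0.238 0.058] [0.583 0.238 0.058]
top 240 [255.86666667 233.85      ] [0.585 0.165 0.058] [0.585 0.165 0.053]
side 26 [360.46153846 244.80769231] [ 0.662 -0.073  0.058] [ 0.681 -0.029  0.029]
side 311 [310.13826367 323.30546624] [ 0.452 -0.325  0.058] [ 0.452 -0.326  0.059]
```

```bash
python3 -m jog '[[1,-0.9,0.1,0,0],[1,-0.9,0,0,0],[1,-0.85,0,0,0],[1,0,0,0.6,0],[1,0,0,0.6,0],[1,0,0,0.6,0],[1,0,0,0.6,0],[1,0,0,0.6,0],[1,0,0,0.6,0],[1,0,0,0.4,0],[1,0,0,0,0],[1,0,0,0,0]]' 20; python3 -m jog '[[0,0,0,0,0],[0,0,0,0,0],[0,0,0,0,0],[0,0,0,0,0],[0,0,0,0,0],[0,0,0,0,0],[0,0,0,0,0],[0,0,0,0,0]]' 20
```

```text
time_s: 28.32
tool_pos: [0.4535, -0.3216, -0.0051]
tool_rot: [-179.9, -0.0, 90.0]
force: [0.4, -0.5, 0.3]
grip_width: 0.0865
grasp_force: 0.0
time_s: 28.98
tool_pos: [0.4539, -0.3221, -0.0042]
tool_rot: [180.0, 0.0, 89.9]
force: [-0.7, -0.4, 2.4]
grip_width: 0.0553
grasp_force: 20.0
```

```bash
python3 -m jog '[[0,0.3,0.3,0,0],[0,0.8,0.6,0,0],[0,0.8,0.6,0,0],[0,0.8,0.6,0,0],[0,0.8,0.6,0,0],[0,0.8,0.6,0,0],[0,0.8,0.6,0,0],[0,0.8,0.6,0,0],[0,0.8,0.6,0,0],[0,0.8,0.6,0,0],[0,0.8,0.6,0,0],[0,0.4,0.2,0,0]]'; python3 -m jog '[[0,0.4,0,0,0],[0,0.9,0,0,0],[0,0.9,0,0,0],[0,0.9,0,0,0],[0,0.9,0,0,0],[0,0.6,0,0,0],[0,0,0,0,0],[0,0,0,0,0]]'
python3 - <<'E'
from h import *
from cell import read_camera,env
for n in("top","side"):
  d=read_camera(n)
  for a,c,p in pots(d,.0585):
     if p[0]<.7 and .02<pt(d,*c)[2]<.08: print(n,a,c,p.round(3),pt(d,*c).round(3))
E
```

```text
time_s: 29.98
tool_pos: [0.5859, -0.1456, -0.0041]
tool_rot: [179.9, -0.0, 90.1]
force: [-1.0, -2.6, 3.0]
grip_width: 0.0556
grasp_force: 20.0
time_s: 30.65
tool_pos: [0.584, -0.0537, -0.0041]
tool_rot: [180.0, -0.1, 90.0]
force: [-0.9, 4.5, 5.1]
grip_width: 0.0553
grasp_force: 20.0
top 240 [228.95833333 233.93333333] [0.583 0.238 0.058] [0.583 0.238 0.055]
top 238 [255.8487395 233.8697479] [0.585 0.165 0.058] [0.585 0.164 0.06 ]
side 92 [298.64130435 200.15217391] [0.581 0.226 0.058] [0.582 0.228 0.058]
side 75 [303.13333333 210.16      ] [0.576 0.158 0.058] [0.577 0.16  0.057]
side 163 [328.89570552 247.15337423] [ 0.582 -0.059  0.058] [ 0.583 -0.056  0.056]
side 26 [360.26923077 244.69230769] [ 0.662 -0.073  0.058] [ 0.679 -0.032  0.032]
```

```bash
python3 -m jog '[[0,0.4,0,0,0],[0,0.7,0,0,0],[0,0.8,0,0,0],[0,0.8,0,0,0],[0,0.8,0,0,0],[0,0.8,0,0,0],[0,0.8,0,0,0],[0,0.8,0,0,0],[0,0.8,0,0,0],[0,0.6,0,0,0],[0,0.2,0,0,0],[0,0,0,0,0]]'; python3 -m jog '[[1,0,0,0,0],[1,0,0,0,0],[1,0,0,0,0],[1,0,0,0,0],[1,0,0,0,0],[1,0,0,0,0],[1,0,0,0,0],[1,0,0,-0.5,0],[1,0,0,-1,0],[1,0,0,-1,0],[1,0,0,-1,0],[1,0,0,-1,0]]'; python3 -m jog '[[0,-1,0,-1,0],[0,-1,0,-1,0],[0,-1,0,0,0],[0,-1,0,0,0],[0,-1,0,0,0],[0,-1,0,0,0],[0,-1,0,0,0],[0,-1,0,0,0],[0,-1,0,0,0],[0,-1,0,0,0],[0,0,0,0,0],[0,0,0,0,0]]'
```

```text
time_s: 31.75
tool_pos: [0.5851, 0.0928, -0.0042]
tool_rot: [179.9, 0.1, 89.9]
force: [-0.2, -0.5, 4.0]
grip_width: 0.0555
grasp_force: 20.0
time_s: 32.75
tool_pos: [0.5843, 0.0941, 0.0873]
tool_rot: [180.0, -0.0, 90.0]
force: [1.2, -0.0, -0.8]
grip_width: 0.0869
grasp_force: 0.0
time_s: 33.75
tool_pos: [0.584, -0.1073, 0.1262]
tool_rot: [180.0, 0.0, 89.8]
force: [0.0, 1.0, -0.2]
grip_width: 0.0151
grasp_force: 0.0
```

Run:
```python
from h import *
from cell import read_camera,env
for n in("top","side"):
  d=read_camera(n)
  for a,c,p in pots(d,.0585):
     if p[0]<.7 and .02<pt(d,*c)[2]<.08: print(n,a,c,p.round(3),pt(d,*c).round(3))
  if n=="top":
    cv2.imwrite("pics/t2.png",cv2.resize(d["color"][165:310,205:405,::-1],None,fx=4,fy=4,interpolation=cv2.INTER_CUBIC))
```

```text
top 53 [326.18867925 202.18867925] [ 0.676 -0.025  0.058] [ 0.68  -0.025  0.033]
top 242 [228.96694215 233.98347107] [0.583 0.238 0.058] [0.583 0.238 0.057]
top 239 [255.88284519 233.88284519] [0.585 0.165 0.058] [0.585 0.165 0.056]
top 240 [280.97916667 234.02916667] [0.586 0.096 0.058] [0.586 0.096 0.057]
side 49 [295.55102041 200.57142857] [0.572 0.226 0.058] [0.571 0.225 0.059]
side 95 [305.31578947 210.82105263] [0.581 0.152 0.058] [0.583 0.161 0.054]
side 120 [312.44166667 220.95833333] [0.583 0.087 0.058] [0.584 0.093 0.055]
side 24 [360.08333333 244.70833333] [ 0.661 -0.073  0.058] [ 0.68  -0.028  0.029]
```

View pics/t2.png

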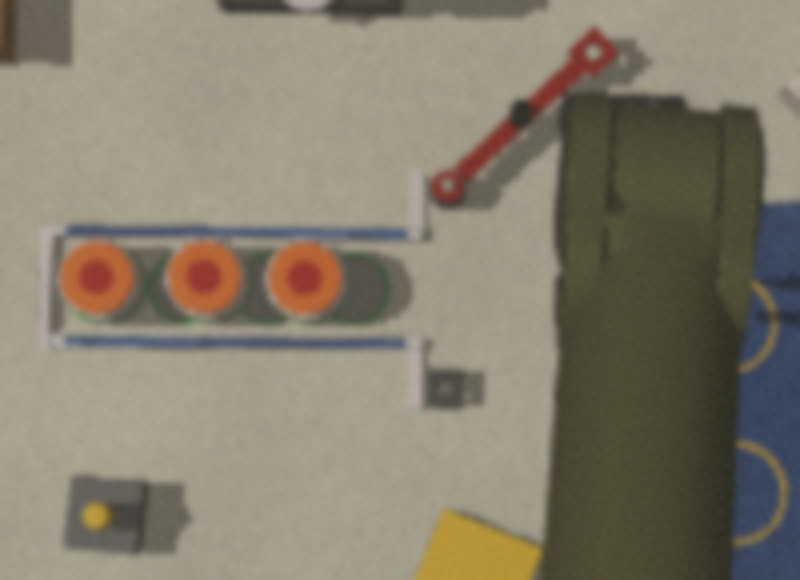

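```bash
python3 -m jog '[[0.5,0.45,0.97,0,0],[0.5,0.45,0.97,0,0],[0.5,0.45,0.97,0,0],[0.5,0.45,0.97,0,0],[0.5,0.45,0.97,0,0],[0.5,0.55,0.97,0,0],[0.5,0,0,0,0],[0.5,0,0,0,0]]' 10; python3 -m jog '[[0.5,0,0,0,-0.14],[0.5,0,0,0,-0.14],[0.5,0,0,0,-0.14],[0.5,0,0,0,-0.14],[0.5,0,0,0,-0.14],[0.5,0,0,0,-0.14],[0.5,0,0,0,-0.14],[0.5,0,0,0.5,0],[0.5,0,0,0.5,0],[0.5,0,0,0,0],[0.5,0,0,0,0]]';python3 - <<'E'
from h import *
from cell import read_camera,env
d=read_camera("side");cv2.imwrite("pics/s3.png",cv2.resize(d["color"][140:290,260:460,::-1],None,fx=4,fy=4))
E
```

```text
time_s: 34.52
tool_pos: [0.7007, -0.0466, 0.1251]
tool_rot: [-180.0, -0.1, 90.2]
force: [-0.0, 0.1, -0.5]
grip_width: 0.0427
grasp_force: 0.0
time_s: 35.43
tool_pos: [0.6991, -0.0503, 0.1039]
tool_rot: [-179.9, -0.1, 133.9]
force: [-0.0, -0.3, 0.1]
grip_width: 0.0433
grasp_force: 0.0
```

View pics/s3.png

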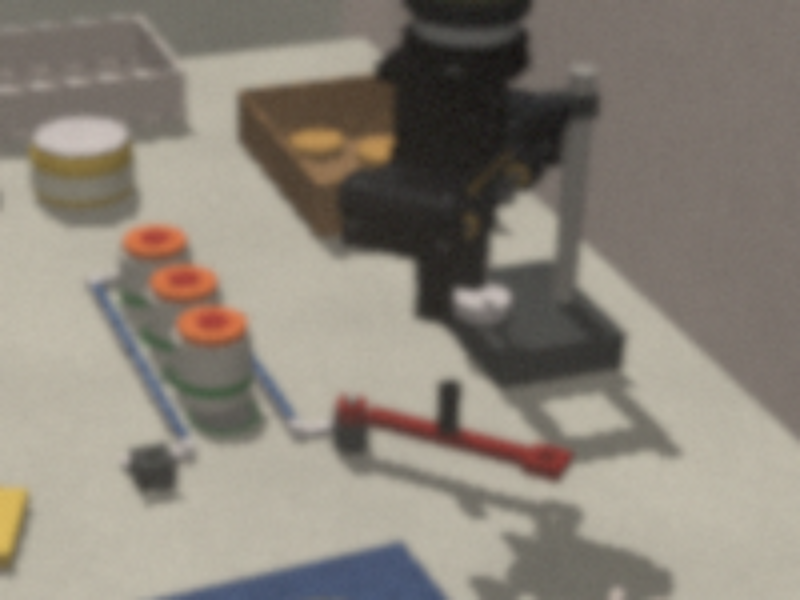

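```bash
python3 -m jog '[[0.5,0,0,0.6,0],[0.5,0,0,0.8,0],[0.5,0,0,0.6,0],[0.5,0,0,0,0]]'; python3 -m jog '[[0.5,0,0,0.5,0],[0.5,0,0,0.5,0],[0.5,0,0,0.5,0],[0.5,0,0,0.5,0],[0.5,0,0,0.3,0],[0.5,0,0,0,0],[0.5,0,0,0,0]]'; python3 -m jog '[[0,0,0,0,0],[0,0,0,0,0],[0,0,0,0,0],[0,0,0,0,0],[0,0,0,0,0],[0,0,0,0,0],[0,0,0,0,0]]' 6
```

```text
time_s: 35.82
tool_pos: [0.6981, -0.0502, 0.0616]
tool_rot: [-179.8, -0.2, 134.0]
force: [-0.7, -1.0, -0.3]
grip_width: 0.0435
grasp_force: 0.0
time_s: 36.4
tool_pos: [0.7002, -0.0501, 0.019]
tool_rot: [-180.0, -0.0, 134.1]
force: [-0.3, 0.1, 0.4]
grip_width: 0.0435
grasp_force: 0.0
time_s: 36.98
tool_pos: [0.7008, -0.0501, 0.0199]
tool_rot: [180.0, 0.0, 134.0]
force: [0.3, 0.2, -0.1]
grip_width: 0.0159
grasp_force: 6.0
```

```bash
python3 -m jog '[[0,0.024,-0.41,0,0.15],[0,0.024,-0.41,0,0.15],[0,0.024,-0.41,0,0.15],[0,0.024,-0.41,0,0.15],[0,0.024,-0.41,0,0.15],[0,0,0,0,0]]'; python3 -m jog '[[0,0.024,-0.41,0,0.15],[0,0.024,-0.41,0,0.15],[0,0.024,-0.41,0,0.15],[0,0.024,-0.41,0,0.15],[0,0.024,-0.41,0,0.15],[0,0,0,0,0],[0,0,0,0,0]]'
```

```text
time_s: 37.48
tool_pos: [0.6636, -0.0681, 0.0199]
tool_rot: [-180.0, -0.0, 100.1]
force: [-0.3, 1.0, -0.2]
grip_width: 0.0153
grasp_force: 6.0
time_s: 38.07
tool_pos: [0.625, -0.0624, 0.0198]
tool_rot: [180.0, -0.1, 66.9]
force: [1.2, 4.5, 0.2]
grip_width: 0.0158
grasp_force: 6.0
```

```bash
python3 -m jog '[[0,0.024,-0.41,0,0.15],[0,0.024,-0.41,0,0.15],[0,0.024,-0.41,0,0.15],[0,0.024,-0.41,0,0.15],[0,0.024,-0.41,0,0.15],[0,0,0,0,0]]'; python3 -m jog '[[0,0.024,-0.41,0,0.15],[0,0.024,-0.41,0,0.15],[0,0.024,-0.41,0,0.15],[0,0,0,0,0],[0,0,0,0,0]]'
```

```text
time_s: 38.57
tool_pos: [0.595, -0.0355, 0.0199]
tool_rot: [180.0, -0.2, 32.9]
force: [4.4, 3.6, -3.1]
grip_width: 0.0155
grasp_force: 6.0
time_s: 38.98
tool_pos: [0.5864, -0.015, 0.02]
tool_rot: [179.9, -0.2, 12.9]
force: [4.6, 2.6, -2.9]
grip_width: 0.0155
grasp_force: 6.0
```

```bash
python3 -m jog '[[0,0.05,-0.41,0,0.15],[0,0.05,-0.35,0,0.12],[0,0,0,0,0],[0,0,0,0,0]]'; python3 -m jog '[[0,0,-0.15,0,0],[0,0,0,0,0],[0,0,0,0,0]]'
```

```text
time_s: 39.32
tool_pos: [0.5843, -0.0013, 0.0199]
tool_rot: [179.9, -0.1, 0.7]
force: [2.3, -0.2, 1.5]
grip_width: 0.0152
grasp_force: 6.0
time_s: 39.57
tool_pos: [0.5843, -0.001, 0.0199]
tool_rot: [179.8, -0.1, 0.5]
force: [2.6, -4.9, 1.2]
grip_width: 0.0156
grasp_force: 6.0
```

```bash
python3 -m jog '[[0,0,-0.15,0,0],[0,0,0,0,0],[0,0,0,0,0],[0,0,0.2,0,0],[0,0,0,0,0]]'; python3 -m jog '[[0.4,0,0,0,0],[0.4,0,0,0,0],[0.4,0,0,0,0],[0.4,0,0,0,0],[0.4,0,0,-0.5,0],[0.4,0,0,-1,0],[0.4,0,0,-1,0],[0.4,0,0,-1,0],[0.4,0,0,-1,0],[0.4,0,0,-1,0],[0.4,0,0,0,0]]'
```

```text
time_s: 39.98
tool_pos: [0.5842, -0.001, 0.0199]
tool_rot: [179.9, -0.1, 0.4]
force: [2.7, -4.6, 1.9]
grip_width: 0.0157
grasp_force: 6.0
time_s: 40.9
tool_pos: [0.5861, 0.0028, 0.1348]
tool_rot: [-180.0, -0.4, 0.5]
force: [0.3, -0.0, 0.9]
grip_width: 0.0348
grasp_force: 0.0
```

```bash
python3 -m jog '[[0.4,-0.69,-0.95,0,0],[0.4,-0.69,-0.95,0,0],[0.4,-0.69,-0.95,0,0],[0.4,-0.69,-0.95,0,0],[0.4,-0.69,-0.95,0,0],[0.4,-0.69,-0.95,0,0],[0.4,-0.69,-0.95,0,0],[0.4,-0.69,-0.95,0,0],[0.4,-0.69,-0.95,0,0],[0.4,-0.69,-0.95,0,0],[0.4,-0.69,-0.95,0,0],[0.4,-0.69,-0.95,0,0]]'; python3 -m jog '[[0.4,0,0,0,0],[0.4,0,0,0,0]]'
python3 - <<'E'
from h import *
from cell import read_camera,env
d=read_camera("top");e=read_camera("side");np.savez("top3.npz",**d);np.savez("side3.npz",**e);print(env.get_obs()["qpos"])
cv2.imwrite("pics/t3.png",np.vstack([cv2.resize(d["color"][200:275,225:345,::-1],(640,400),interpolation=cv2.INTER_CUBIC)]))
H=hsv(e);h,S,v=[H[:,:,i].astype(int) for i in range(3)]
for a,c,b in blobs((h>15)&(h<35)&(S>120)&(v>90),8):
  if 235<c[0]<260 and 195<c[1]<235: print("pin side",a,c,b,ray(e,*c,.045))
E
```

```text
time_s: 41.9
tool_pos: [0.4148, 0.2298, 0.1294]
tool_rot: [180.0, 0.0, 0.4]
force: [0.2, 0.1, -0.1]
grip_width: 0.0346
grasp_force: 0.0
time_s: 42.07
tool_pos: [0.415, 0.23, 0.1295]
tool_rot: [180.0, 0.0, 0.6]
force: [0.2, -0.1, 0.1]
grip_width: 0.0345
grasp_force: 0.0
[ -14.91475909    0.59024584  -17.05633098  111.90845778    0.22547565
   67.54882443 -121.67644909]
pin side 24 [245.91666667 210.20833333] [244 207   4   9] [0.42179807 0.23599101 0.045     ]
```

View pics/t3.png

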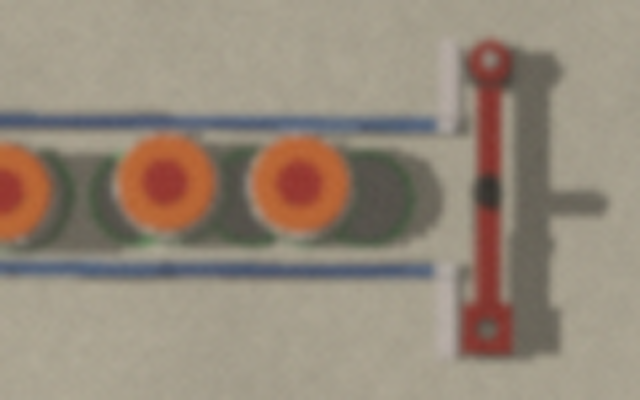

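Run:
```python
from h import *
d=dict(np.load("top3.npz"));d0=dict(np.load("top0.npz"))
def cr(a,b,z): return ray(d,225+(a+.5)/5.3333-.5,200+(b+.5)/5.3333-.5,z).round(4)
H=hsv(d);h,s,v=[H[:,:,i].astype(int) for i in range(3)]
# tab centroid: red lower part
m=((h<12)|(h>168))&(s>100);m[:255]=0;m[270:]=0;m[:,:309]=0;m[:,324:]=0
m2=cv2.morphologyEx(m.astype(np.uint8),cv2.MORPH_CLOSE,np.ones((5,5)))
for a,c,b in blobs(m2): print("tab",a,c,b,ray(d,*c,.032).round(4))
print("hole",cr(487,329,.032),"hinge",cr(490,61,.032),"knob",cr(487,191,.067))
sub=v[255:269,309:324];print(sub)
H=hsv(d0);h,s,v=[H[:,:,i].astype(int) for i in range(3)]
for th in(100,120,140):
  m=(h>12)&(h<38)&(s>th);m[:285]=0;m[302:]=0;m[:,:220]=0;m[:,245:]=0
  for a,c,b in blobs(m):print("pin",a,c,b,ray(d0,*c,.057).round(4))
```

```text
tab 91 [316.        260.3956044] [312 255   9  11] [ 5.167e-01 -3.000e-04  3.200e-02]
hole [ 5.143e-01 -1.000e-04  3.200e-02] hinge [0.6545 0.0011 0.032 ] knob [0.5828 0.0008 0.067 ]
[[176 148 131 144 151 142 132 130 131 134 145 130 112 106 106]
 [176 148 129 140 142 136 130 128 128 132 139 128 111 108 106]
 [175 146 128 134 137 132 127 127 126 127 133 122 111 107 106]
 [174 149 130 130 132 131 126 128 129 130 129 121 111 108 107]
 [176 149 130 129 129 125 116 114 120 124 127 121 111 107 106]
 [175 151 128 128 127 113 101  99 104 122 129 125 115 108 106]
 [174 148 128 128 124 108 103 104 107 121 132 125 115 107 106]
 [177 149 128 128 125 113 110 108 114 124 129 126 113 106 105]
 [176 150 128 129 131 125 118 117 118 127 130 125 117 105 104]
 [175 150 130 129 132 132 124 127 130 132 130 124 114 110 103]
 [174 150 131 126 127 123 121 124 124 125 123 118 114 107 108]
 [170 147 129 126 124 119 115 113 114 115 116 113 112 114 113]
 [166 154 142 143 145 137 132 134 132 131 133 133 136 135 137]
 [165 163 163 162 160 160 157 158 158 159 157 156 159 159 159]]
pin 38 [229.  293.5] [226 291   7   6] [0.4217 0.2324 0.057 ]
pin 36 [228.86111111 293.38888889] [226 291   7   6] [0.422  0.2328 0.057 ]
pin 30 [229.  293.5] [226 291   7   6] [0.4217 0.2324 0.057 ]
```

```bash
python3 -m jog '[[0.4,0.3,-0.05,0.5,0.013],[0.4,0,0,1,0],[0.4,0,0,1,0],[0.4,0,0,1,0],[0.4,0,0,1,0],[0.4,0,0,0.7,0],[0.4,0,0,0.4,0],[0.4,0,0,0,0],[0.4,0,0,0,0]]'; python3 -m jog '[[0.4,0,0,0.25,0],[0.4,0,0,0,0],[0,0,0,0,0],[0,0,0,0,0],[0,0,0,0,0],[0,0,0,0,0],[0,0,0,0,0],[0,0,0,0,0]]' 20
```

```text
time_s: 42.92
tool_pos: [0.4224, 0.2294, 0.0172]
tool_rot: [180.0, 0.0, -0.3]
force: [0.5, -0.8, 1.3]
grip_width: 0.0347
grasp_force: 0.0
time_s: 43.58
tool_pos: [0.4225, 0.2302, 0.0129]
tool_rot: [-180.0, -0.0, -0.2]
force: [-0.5, 0.3, 3.2]
grip_width: 0.0176
grasp_force: 20.0
```

```bash
python3 -m jog '[[0,0,0,-0.4,0],[0,0,0,-0.6,0],[0,0,0,-0.7,0],[0,0,0,-0.7,0],[0,0,0,-0.6,0],[0,0,0,0,0]]'; python3 -m jog '[[0,0.2,0.5,0,0],[0,0.42,1,0,0],[0,0.42,1,0,0],[0,0.42,1,0,0],[0,0.42,1,0,0],[0,0.42,1,0,0],[0,0.42,1,0,0],[0,0.42,1,0,0],[0,0.42,1,0,0],[0,0.42,1,0,0],[0,0.42,1,0,0],[0,0.2,0.5,0,0]]'; python3 -m jog '[[0,0.05,0.4,0,0.005],[0,0,0.15,0,0],[0,0,0,0,0],[0,0,0,0,0]]'
```

```text
time_s: 44.08
tool_pos: [0.4238, 0.2307, 0.0752]
tool_rot: [-179.9, -0.2, -0.2]
force: [0.7, 0.2, -0.5]
grip_width: 0.0178
grasp_force: 20.0
time_s: 45.08
tool_pos: [0.5131, 0.0054, 0.0714]
tool_rot: [179.9, 0.1, -0.4]
force: [0.2, -0.7, -0.4]
grip_width: 0.0175
grasp_force: 20.0
time_s: 45.42
tool_pos: [0.5138, -0.0003, 0.0723]
tool_rot: [-180.0, 0.0, -0.3]
force: [-0.1, 0.1, -0.4]
grip_width: 0.017
grasp_force: 20.0
```

```bash
python3 -m jog '[[0,0.05,0.075,0.4,0],[0,0,0,0.4,0],[0,0,0,0,0],[0,0,0,0,0],[0,0,0,0,0]]'
python3 - <<'E'
from h import *
from cell import read_camera,env
d=read_camera("side");o=env.get_obs();print(o["tool_pos"])
T=d["world_from_camera"];q=d["mtx"]@(T[:3,:3].T@(np.array([.513,-.002,.045])-T[:3,3]));u,v=(q[:2]/q[2]).astype(int);print(u,v)
cv2.imwrite("pics/s4.png",cv2.resize(d["color"][v-35:v+30,u-40:u+60,::-1],None,fx=8,fy=8,interpolation=cv2.INTER_CUBIC))
E
```

```text
time_s: 45.83
tool_pos: [0.5152, -0.0026, 0.0563]
tool_rot: [180.0, 0.0, -0.4]
force: [0.4, 0.2, -1.0]
grip_width: 0.0174
grasp_force: 20.0
[ 0.51539761 -0.00266901  0.05653294]
296 244
```

View pics/s4.png

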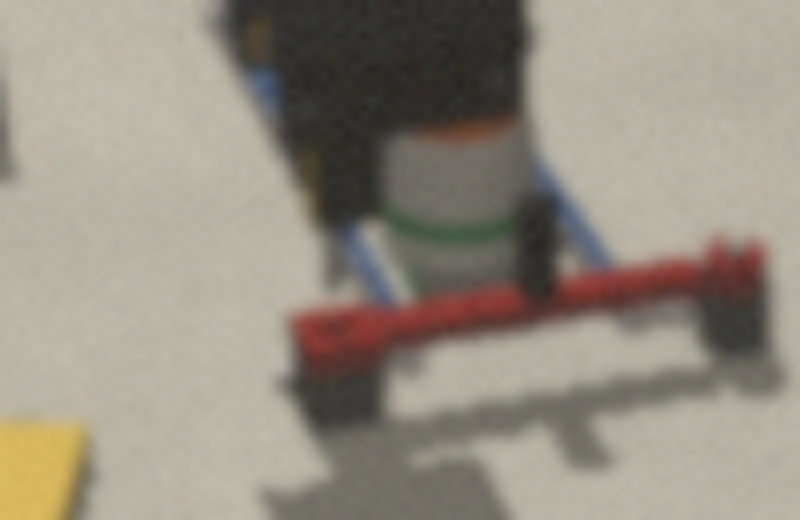

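Run:
```python
from h import *
d=dict(np.load("side3.npz"))
f=lambda a,b:(256+(a+.5)/8-.5,209+(b+.5)/8-.5)
for n,a,b,z in(("tip",331,285,.0454),("hole",343,325,.032),("tabcorners mid",343,326,.032)):print(n,ray(d,*f(a,b),z).round(4))
# subpixel hole from unobstructed view
H=hsv(d);print(d["color"][243:257,290:308,0])
```

```text
tip [0.5139 0.0008 0.0454]
hole [ 0.5164 -0.0034  0.032 ]
tabcorners mid [ 0.5163 -0.004   0.032 ]
[[184 185 182 186 186 185 182 183 173 151 127 102  93 108 141 149 128  98]
 [184 184 186 184 186 184 186 185 178 165 138 113  96 100 126 147 138 106]
 [184 182 184 183 184 184 183 185 182 168 147 125 106  93 110 141 148 121]
 [183 185 185 183 180 177 178 177 172 168 151 131 114  99 106 129 144 132]
 [182 179 176 173 171 167 166 160 157 154 149 137 126 118 118 128 141 143]
 [180 169 160 155 156 150 140 137 134 135 139 139 138 136 136 138 138 142]
 [179 164 144 142 143 133 118 111 112 124 135 140 141 136 131 127 130 127]
 [180 159 138 131 136 132 120 109 111 120 131 140 136 129 116 111 107 103]
 [179 164 134 121 133 133 129 118 119 123 128 130 123 116 100  93  92  92]
 [183 168 133 110 120 125 126 121 114 112 111 106 103  99  96  96 101 103]
 [188 170 134  99  98 106 104 101  95  97  91  87  87  88  97 104 111 114]
 [185 175 136  94  85  88  89  86  86  83  81  78  80  87 103 111 117 122]
 [170 159 123  85  75  76  83  80  76  73  76  71  70  84 107 127 135 132]
 [157 132 100  74  65  68  68  71  65  66  64  62  66  82 123 150 158 157]]
```

```bash
python3 -m jog '[[0,0,0,0.3,0],[0,0,0,0.25,0],[0,0,0,0.15,0],[0,0,0,0.1,0],[0,0,0,0,0],[0,0,0,0,0]]'; python3 -m jog '[[0,0,0,0.1,0],[0,0,0,0,0],[0,0,0,0,0]]'
```

```text
time_s: 46.38
tool_pos: [0.5153, -0.0029, 0.0404]
tool_rot: [180.0, 0.0, -0.4]
force: [-0.3, 0.1, -0.6]
grip_width: 0.0174
grasp_force: 20.0
time_s: 46.63
tool_pos: [0.5154, -0.0029, 0.0385]
tool_rot: [180.0, -0.0, -0.4]
force: [-0.1, -0.2, 0.4]
grip_width: 0.0176
grasp_force: 20.0
```

Tip is 4 mm below the tab's face without contact: in the hole. Continue.

```bash
python3 -m jog '[[0,0,0,0.2,0],[0,0,0,0.2,0],[0,0,0,0,0],[0,0,0,0,0]]'; python3 -m jog '[[0,0,0,0.15,0],[0,0,0,0.15,0],[0,0,0,0,0],[0,0,0,0,0]]'
```

```text
time_s: 46.97
tool_pos: [0.5149, -0.0029, 0.03]
tool_rot: [180.0, 0.1, -0.4]
force: [-0.6, 0.4, -0.3]
grip_width: 0.0174
grasp_force: 20.0
time_s: 47.3
tool_pos: [0.5151, -0.0029, 0.0242]
tool_rot: [180.0, 0.0, -0.4]
force: [0.4, 0.0, -0.4]
grip_width: 0.0171
grasp_force: 20.0
```

```bash
python3 -m jog '[[0,0,0,0.15,0],[0,0,0,0.15,0],[0,0,0,0,0],[0,0,0,0,0]]'; python3 -m jog '[[0,0,0,0.1,0],[0,0,0,0.1,0],[0,0,0,0,0],[0,0,0,0,0]]'
```

```text
time_s: 47.63
tool_pos: [0.5151, -0.0029, 0.0182]
tool_rot: [180.0, 0.0, -0.4]
force: [-0.3, -0.5, -0.3]
grip_width: 0.0176
grasp_force: 20.0
time_s: 47.97
tool_pos: [0.5156, -0.0029, 0.0149]
tool_rot: [180.0, -0.0, -0.4]
force: [-1.8, 0.8, 3.1]
grip_width: 0.0176
grasp_force: 20.0
```

Seated exactly at the expected height. Release and withdraw.

```bash
python3 -m jog '[[0,0,0,0.05,0],[0,0,0,0,0],[0.4,0,0,0,0],[0.4,0,0,0,0],[0.4,0,0,0,0],[0.4,0,0,0,0],[0.4,0,0,-0.5,0],[0.4,0,0,-1,0],[0.4,0,0,-1,0],[0.4,0,0,-1,0],[0.4,0,0,-1,0],[0.4,0,0,-1,0]]'; python3 -m jog '[[0.4,-0.4,1,-1,0],[0.4,-0.4,1,-1,0],[0.4,0,1,0,0],[0.4,0,1,0,0],[0.4,0,1,0,0],[0.4,0,1,0,0],[0.4,0,1,0,0],[0.4,0,1,0,0],[0.4,0,1,0,0],[0.4,0,1,0,0],[0.4,0,0,0,0],[0.4,0,0,0,0]]'
python3 - <<'E'
from h import *
from cell import read_camera,env
d=read_camera("top");e=read_camera("side")
a=cv2.resize(d["color"][195:275,215:345,::-1],(400,300));b=cv2.resize(e["color"][190:270,270:370,::-1],(400,300))
cv2.imwrite("pics/f.png",np.hstack([a,b]))
E
```

```text
time_s: 48.97
tool_pos: [0.5153, -0.0028, 0.1252]
tool_rot: [180.0, -0.0, -0.4]
force: [-0.3, 0.3, 0.4]
grip_width: 0.0349
grasp_force: 0.0
time_s: 49.97
tool_pos: [0.4976, -0.2038, 0.164]
tool_rot: [180.0, -0.0, -0.6]
force: [0.5, -0.5, 0.3]
grip_width: 0.0347
grasp_force: 0.0
```

View pics/f.png

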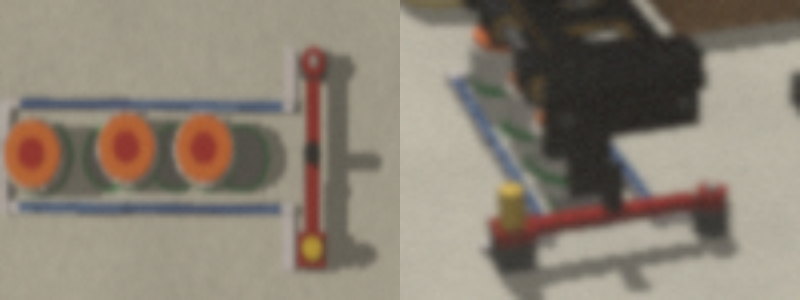

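The picture shows three pots in the lane, the gate shut, and the pin's yellow head seated on the tab at (312,248) on the left and (511,205) on the right. Everything is released.

```bash
python3 -c "
from cell import env
print(env.sign_off())"
```

```text
the job is handed in; nothing more can be done
None
```

The job is handed in: all three pots present have their lids pressed home and stand between the rails, the gate is shut, and the lock pin is seated through the gate and lug; sign-off returned no verdict.

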